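# Index the marking station and close its guard

### The job

With the guard still up, turn the marking station's rotary table one station clockwise (seen from above), so that the next unmarked wooden disc clicks in under the red marking head. Then swing the clear guard down gently, without letting it drop, until it rests fully on its stop, and let go. Leave the loose things on the bench and on the station where they are.

Things in the scene. Friction and masses are not known exactly. Their poses are not given: they have to be found in the camera images.
- press: The marking station, fixed to the bench: grey base plate 300 (x) by 290 (y) by 20 mm. Origin on the bench under the rotary table's axis; x points from the front (robot side) to the rear, y left, z up. The plate spans x -125 to +175 mm. Blue beam across the rear, top 85 mm up; hinge cheeks at y +/-118 mm, tops 120 mm up; two rubber-topped guard rest posts at x -5, y +/-133 mm, 112 mm high.
- turn_grip (a point): Grip point of the rotary table's handle: an upright black bar 60 mm long, 14 mm thick, centred on the table's axis, from 53 to 95 mm above the bench; this point is 82 mm up. The point's x axis runs along the bar, z up; it turns with the table. The bar lies along the station's x axis when joint turntable reads 0.
- next_disc (a point): Centre of the top of the next unmarked wooden disc, 55 mm above the bench. It is one of six discs, 44 mm across, fixed on the aluminium rotary table (210 mm across, top 45 mm up), 75 mm from its axis: three plain pale ones are unmarked, three darker ones with a black circle are marked. It starts one station (60 degrees) to the left of the head.
- turntable (a joint): Angle of the rotary table (rad), growing clockwise seen from above. Starts within 0.02 of 0. Sprung detents every 60 degrees: at 0, 1.047 (the next station: next_disc under the head) and 2.094; between them the spring resists with up to about 0.3 N m, then pulls into the next detent. End stops at -0.3 and 2.4.
- head (a point): Needle tip of the red marking head (30 mm across, 75 to 101 mm above the bench), held by an arm from the rear beam, 75 mm behind the rotary table's axis, 66 mm above the bench. Fixed to the station.
- guard_handle (a point): Middle of the guard's handle: a red round bar 12 mm thick, 140 mm long, parallel to the station's y axis, 170 mm from the hinge line at the guard's free end, on two yellow arms 65 mm either side of the middle. Clear gap of 36 mm between bar and guard frame. Turns with the guard; guard down, it is 118 mm above the bench and 50 mm in front of the rotary table's axis.
- guard_hinge (a point): Middle of the guard's hinge line, which is parallel to the station's y axis, 120 mm behind the rotary table's axis, 118 mm above the bench. Fixed in place.
- guard (a joint): Angle of the guard (clear panel in a yellow frame, 214 mm wide, 0.24 to 0.3 kg) in rad: 0 is down, level and on its stop, towards the front; 1.57 is straight up; 1.9 is the end stop leaning back. Starts at 1.5 to 1.75. Hinge friction holds it where it is left above about 1.2; lower down, if let go, it falls by itself and lands hard, at about 1.5 rad/s or more.
- disc_a: Bystander: loose pale wooden disc 44 mm across, 12 mm thick, on the station's base plate at its front left corner. Origin under its centre.
- disc_b: Bystander: loose pale wooden disc like disc_a, on the base plate's front right corner.
- screwdriver: Bystander: screwdriver with a blue handle lying on the bench to the left. Origin under its middle.
- brush: Bystander: brush with a wooden handle lying on the bench to the right. Origin under its middle.
- mallet: Bystander: round wooden carver's mallet standing on its head, 68 mm across, 195 mm high. Origin under its centre.
- glue: Bystander: white glue bottle with an orange cap, 56 mm across, 150 mm high. Origin under its centre.
- tin: Bystander: tin with a green label, 72 mm across, 100 mm high. Origin under its centre.

How it is judged:
By the outcome, as a careful person would: the job done as asked, in the order asked, and still so for the second after the job is handed in, with the robot touching nothing.
It also fails if it takes over 54 s, if anything falls off the work surface, if the arm or the gripper's body presses on something with over 40 N, if the wrist force passes 120 N, or if a joint passes its speed limit or range.

### The arm

A 6-joint arm with a two-finger parallel gripper is mounted at the origin on the work surface. World frame = base frame: x ahead of the robot, y to its left, z up, the work surface at z = 0. Lengths are in m, angles in rad, forces in N, time in s.
With the tool pointing down it reaches from about 0.25 to 0.725 m from the base axis. Payload 4 kg.
Tool frame: the origin (TCP) lies at the very end of the fingers, on their centre line; the grasp point (between the pads) lies 19 mm behind it (bot.pinch_z is the distance from the TCP to the grasp point, in m); z points along the fingers, x is the direction in which the jaws open and shut, and the axes are right-handed (so a half turn about z gives the same grasp; the last joint's range is limited). The gripper opens to 85 mm and grips with 20 to 120 N. Pads are 22 mm wide; open, the fingers measure 114 mm over their backs; the gripper's body (76 mm by 85 mm) begins 54 mm behind the grasp point. The pads swing forward as they close: fully open they stand 13 mm farther back than shut.
Start: joints at [1.145, 0.241, 0.005, 1.335, 0, 1.571], TCP at [0.207, 0.455, 0.231] pointing down, gripper open.
Joint ranges: [-2.72, 2.72], [-1.05, 1.87], [-1.09, 1.28], [-1.99, 2.15], [-1.42, 1.44], [-3.14, 3.14]. Speed limits (rad/s): [2.79, 2.79, 3.14, 3.14, 3.14, 3.14].

### API

Orientations are given as a unit quaternion [x, y, z, w].
In Python, from workcell import bot gives the robot as it stands. The module is installed in compiled form; this text tells all that it offers.
- The arm moves only by the shell command python3 -m inch 'ROWS'. ROWS is JSON, a list of rows, each a list of 7 numbers: the shift along the tool's x, y, z scaled (see below), then the turn, a rotation vector about the tool's x, y, z scaled (see below), then the gripper command: -1 is fully open, 1 is shut, values between are in proportion. In form: [[x, y, z, wx, wy, wz, gripper], ...]. A call has exactly 8 rows; each row shifts and turns the commanded pose from where the row before left it, along the tool's axes as they then stand; what a row does not reach is not made up. The controller multiplies each number of a shift by 2.5 cm and each number of a turn by 180 degrees. A row lasts 1/10 s, in which the tool goes at most 50 mm and 8.59 degrees, less where a joint would pass 70% of its speed; a pose out of reach is approached as far as the arm can. A call with a number of a shift or a turn outside -1 to 1 is refused whole. A call with a gripper value outside its range is refused whole. The fingers move at their own pace and stop on an object; the grip force is fixed at half the most. Time passes only in rows, so rows that do not move let the fingers close, or fill a call up. It gives the time, the measured TCP pose, the force and the opening at its end, in the units of the state.
- bot.get_obs(): the state, without advancing time (a new reading comes with each control period).
- bot.camera(name): name is "scene" or "top"; returns (picture, depth): 480x640x3 uint8, blue, green, red; 480x640 float32, m along the optical axis (not along the pixel's ray), 0 where there is no reading.
- bot.get_calibration(name): a dict with "vfov" (degrees; the focal length in pixels is half the picture's height over the tangent of half this angle, whatever the lens; pixels are square), "cx", "cy" (the principal point, pixels), "R" (3x3) and "t" (3): a world point X has camera coordinates R X + t. Camera axes: x right, y down, z forward; pixel columns grow to the right and rows downward; lengths in m; the calibration is good to about 2 mm. A picture is of the moment at which its call begins. get_calibration takes no time and is no camera call.
- bot.job_done(): hands the job in, once; it reports no verdict.
The state is a dict: "clock": time; "joint_pos": joint angles; "joint_vel": joint speeds; "tau": joint torques, N m; "eef_pos": TCP position; "tool_rot": TCP orientation; "ft_force": force on the tool from outside, world axes, zero at the start; "ft_torque": the same for the moment, N m; "grip_width": finger opening in m.
Only numpy, scipy, OpenCV 4.12 (cv2) and the standard library are available. Lean on these libraries where they do the work, as an engineer would, in place of code of your own. Each camera call takes 0.05 s, during which the arm holds its last target.

## Working session

There is one attempt and no reset: what is moved stays moved. The work goes in short steps, Python scripts to look and compute and a shell command to move; the robot and the scene stay as the last step left them, time stands still between calls to the robot, and variables do not carry over. Pictures are saved under pics/ and viewed, and the job is handed in when it is done.

```bash
mkdir -p pics; ls
python3 - <<'E'
from workcell import bot
import cv2,numpy as np
for n in("scene","top"):
    p,d=bot.camera(n); cv2.imwrite(f"pics/{n}0.png",p); np.savez(f"{n}0.npz",p=p,d=d)
    c=bot.get_calibration(n); print(n,c)
o=bot.get_obs(); print(o, bot.pinch_z)
E
```

```text
pics
scene {'vfov': 54.20748615241012, 'cx': 314.42541369957576, 'cy': 244.04507500427846, 'R': array([[-0.59933782,  0.80049532,  0.00119252],
       [ 0.51969074,  0.39022923, -0.76002808],
       [-0.60886427, -0.45489383, -0.64988914]]), 't': array([ 0.29880309, -0.18294306,  1.52701577])}
top {'vfov': 55.90518485393092, 'cx': 319.05720649090966, 'cy': 237.79323865321592, 'R': array([[ 0.02915912, -0.99939579,  0.01891542],
       [-0.99383192, -0.03101197, -0.10647241],
       [ 0.10699468, -0.01569411, -0.99413572]]), 't': array([-0.03315585,  0.49963332,  0.99356008])}
{'clock': 0.1, 'joint_pos': array([1.14501732e+00, 2.41341102e-01, 3.85842971e-03, 1.33520753e+00,
       2.00900008e-05, 1.57085769e+00]), 'joint_vel': array([-2.80151763e-03,  7.35931824e-04,  2.73971598e-03, -8.24061448e-05,
        6.40465656e-04, -1.83653090e-03]), 'tau': array([-6.66218766e-04, -3.73138189e+01,  2.53009361e+01,  1.08385176e-02,
       -7.79665561e-05,  1.78054435e-06]), 'eef_pos': array([0.20627458, 0.45484288, 0.23050006]), 'tool_rot': array([ 8.40560823e-01,  5.41716352e-01, -8.01371224e-04,  5.04578622e-04]), 'ft_force': array([ 0.6271916 , -0.4070813 , -0.15546633]), 'ft_torque': array([ 0.03383394,  0.00254754, -0.01303491]), 'grip_width': 0.08527183982036701} 0.0187
```

View pics/scene0.png

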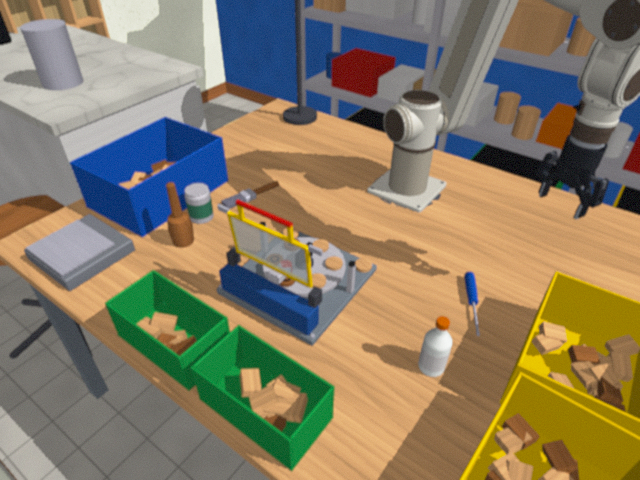

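View pics/top0.png

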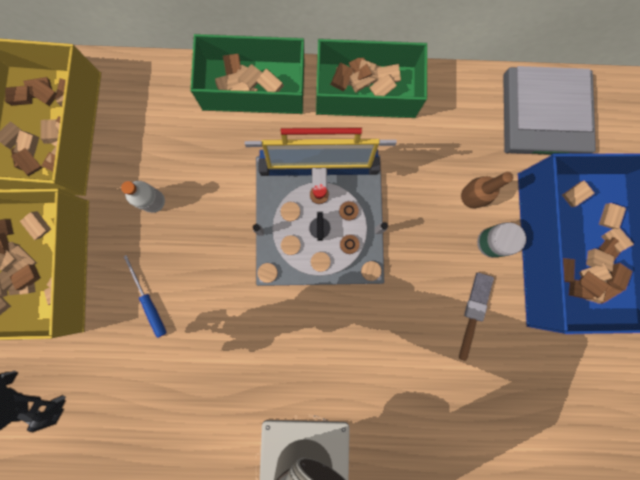

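The top view has the station at about (320,222), with the black bar at (320,227), posts at (257,228) and (384,226), the head at (319,192) and the red guard bar at (321,131). The guard is up. Next I'll measure these.

```bash
cat > h.py <<'E'
from workcell import bot
import cv2,numpy as np
def K(n):
    c=bot.get_calibration(n); return 240/np.tan(np.radians(c["vfov"]/2)),c["cx"],c["cy"],np.array(c["R"]),np.array(c["t"])
def depts(n,us,vs,d):
    f,cx,cy,R,t=K(n); z=d[vs,us]; P=np.stack([(us-cx)/f*z,(vs-cy)/f*z,z],-1); return (P-t)@R
def onplane(n,u,v,h):
    f,cx,cy,R,t=K(n); C=-R.T@t; r=R.T@np.array([(u-cx)/f,(v-cy)/f,1]); return C+r*(h-C[2])/r[2]
def proj(n,X):
    f,cx,cy,R,t=K(n); p=R@X+t; return f*p[0]/p[2]+cx,f*p[1]/p[2]+cy
def hsv(p): return cv2.cvtColor(p,cv2.COLOR_BGR2HSV)
E
python3 - <<'E'
from h import *
z=np.load("top0.npz");p,d=z["p"],z["d"];H=hsv(p)
# red
m=((H[...,0]<6)|(H[...,0]>174))&(H[...,1]>170)&(H[...,2]>90)
n,l,s,c=cv2.connectedComponentsWithStats(m.astype(np.uint8))
for i in range(1,n):
    if s[i][4]>30:
        vs,us=np.where(l==i);P=depts("top",us,vs,d);print("red",s[i],c[i],np.median(P,0),P.min(0),P.max(0))
        r=cv2.minAreaRect(np.stack([us,vs],-1).astype(np.float32));print(r)
# black handle & posts
m=(H[...,2]<60)
n,l,s,c=cv2.connectedComponentsWithStats(m[150:290,240:400].astype(np.uint8))
for i in range(1,n):
    if s[i][4]>20:
        vs,us=np.where(l==i);us=us+240;vs=vs+150;P=depts("top",us,vs,d);print("blk",s[i],c[i]+[240,150],np.median(P,0),P.max(0))
        print(cv2.minAreaRect(np.stack([us,vs],-1).astype(np.float32)))
# height map region
vs,us=np.mgrid[100:300,230:410];P=depts("top",us.ravel(),vs.ravel(),d)
big=cv2.resize(p[100:300,230:410],None,fx=4,fy=3,interpolation=cv2.INTER_CUBIC);big=cv2.resize(p[110:295,235:405],None,fx=3.2,fy=3.2,interpolation=cv2.INTER_CUBIC);cv2.imwrite("pics/topz.png",big)
for lo,hi in((.016,.024),(.042,.048),(.052,.058),(.088,.1),(.105,.115)):
    q=P[(P[:,2]>lo)&(P[:,2]<hi)];print(lo,len(q),q.min(0),q.max(0),np.median(q,0))
z=np.load("scene0.npz");p,d=z["p"],z["d"]
big=cv2.resize(p[180:350,200:400],None,fx=3.5,fy=3.5,interpolation=cv2.INTER_CUBIC);cv2.imwrite("pics/scz.png",big)
E
```

```text
red [281 128  80   6 392] [320.80612245 130.79336735] [ 0.65610765 -0.01021007  0.29143875] [ 0.39121269 -0.07917723  0.28647282] [0.66396044 0.05644951 1.04155789]
((320.5, 130.5), (5.0, 79.0), 90.0)
red [313 189  13   9  82] [319.45121951 193.07317073] [ 0.58787221 -0.01430639  0.09986134] [ 0.39121269 -0.02675924  0.08086454] [ 0.59693851 -0.00118719  1.04155789]
((319.5, 193.5), (7.452413558959961, 12.551432609558105), 78.69007110595703)
blk [132   7   7  10  44] [375.75       161.47727273] [ 0.65379971 -0.13076637  0.11913301] [ 0.66527956 -0.12304332  0.12346719]
((376.050048828125, 161.8500213623047), (5.05964469909668, 10.435516357421875), 18.434947967529297)
blk [20 19 34  6 83] [273.79518072 171.78313253] [0.64155342 0.08830092 0.07146732] [0.64404535 0.11072367 0.12064792]
((276.5, 171.5), (33.0, 5.0), -0.0)
blk [88 19 18  5 44] [334.97727273 171.61363636] [ 0.64797319 -0.047192    0.04821166] [ 0.64920113 -0.03278596  0.07699397]
((336.4615478515625, 171.69232177734375), (17.258220672607422, 3.53009033203125), 11.309932708740234)
blk [129  19  10   5  41] [373.19512195 17
[... 631 characters left out ...]
97 0.11385538 0.11179281] [0.51389802 0.11861103 0.11447001]
((256.5, 227.5), (5.0, 5.0), 90.0)
0.016 6153 [ 0.39085514 -0.22150044  0.01600437] [0.81633895 0.19891988 0.02397715] [ 0.54357423 -0.00958265  0.01955328]
0.042 4292 [ 0.41796348 -0.21554659  0.04200171] [0.80153311 0.19370813 0.04799765] [ 0.52219778 -0.01841263  0.04472833]
0.052 1866 [ 0.42481851 -0.21314056  0.05200806] [0.80157108 0.19259301 0.05799809] [ 0.52760458 -0.02078767  0.05465857]
0.088 491 [ 0.49253092 -0.20479006  0.088008  ] [0.80093168 0.12017034 0.09998805] [ 0.59619435 -0.02017397  0.09503056]
0.105 132 [ 0.50340671 -0.15968775  0.1050346 ] [0.64475376 0.1214485  0.11482383] [0.51850765 0.09449678 0.11121061]
```

View pics/topz.png

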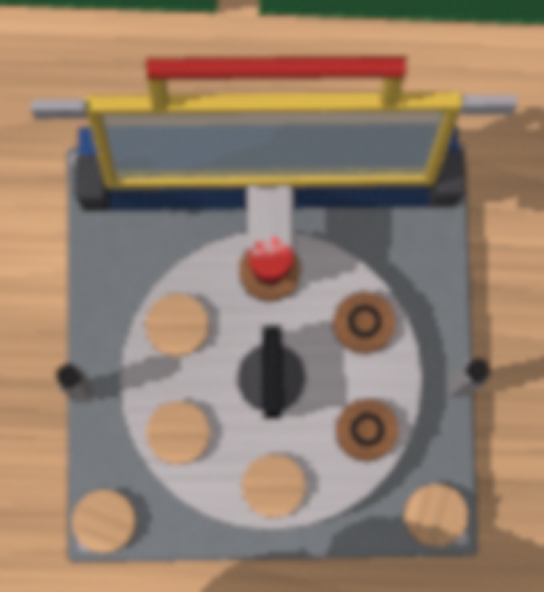

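View pics/scz.png

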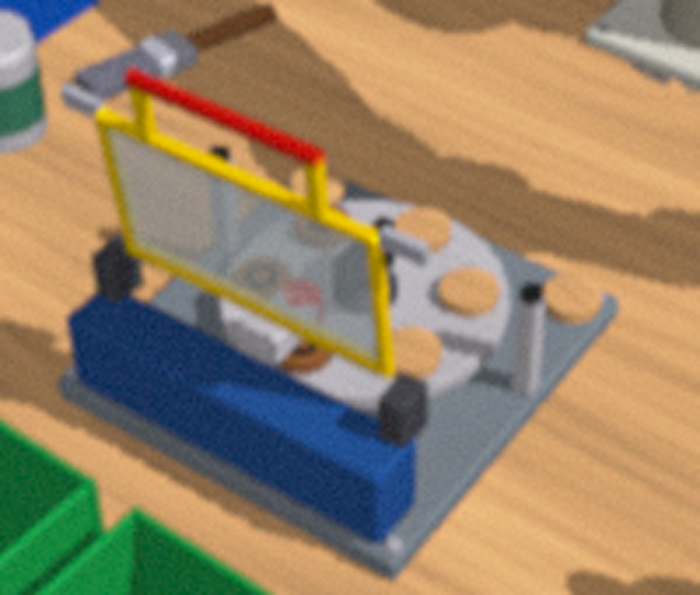

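The scene view shows the guard's side lugs level with the rest posts, so nothing blocks them. The plain disc at upper left of the table is next_disc. I'll refine the station pose, the bar angle and the guard bar.

Run:
```python
from h import *
z=np.load("top0.npz");p,d=z["p"],z["d"];H=hsv(p)
L=onplane("top",256.45,227.41,.112);Rr=onplane("top",383.9,225.48,.112)
print("posts",L,Rr,np.linalg.norm(L-Rr)); y=(L-Rr)/np.linalg.norm(L-Rr);x=np.array([y[1],-y[0],0]);
O=(L+Rr)/2+.005*x;print("origin from posts",O,"yaw",np.arctan2(x[1],x[0]))
# plate corners (colour px) from zoom
for c in((68,148),(463,150),(475,553),(68,560)): q=onplane("top",c[0]/3.2+235,c[1]/3.2+110,.02);print("corner",q, ((q-O)@x,(q-O)@y))
# turntable bar
vs,us=np.mgrid[195:255,300:345];us=us.ravel();vs=vs.ravel();P=depts("top",us,vs,d);k=(P[:,2]>.085)&(P[:,2]<.1)&(P[:,0]<.56)
q=P[k];print("bar",len(q),q.mean(0),q[:,:2].min(0),q[:,:2].max(0));w,V=np.linalg.eigh(np.cov((q[:,:2]).T));print("bar dir",V[:,1],np.degrees(np.arctan(V[1,1]/V[0,1])),np.sqrt(w*12))
c=np.median(us[k]),np.median(vs[k]);r=cv2.minAreaRect(np.stack([us[k],vs[k]],-1).astype(np.float32));print(c,r,onplane("top",*r[0],.095))
# discs
for c in((177,324),(178,432),(274,485),(368,430),(365,321)):
    q=onplane("top",c[0]/3.2+235,c[1]/3.2+110,.055);print("disc",q,np.hypot((q-O)@x,(q-O)@y),np.degrees(np.arctan2((q-O)@y,(q-O)@x)))
# guard bar: two views
zs=np.load("scene0.npz");Hs=hsv(zs["p"])
m=((Hs[...,0]<6)|(Hs[...,0]>174))&(Hs[...,1]>150)&(Hs[...,2]>80)
n,l,s,c=cv2.connectedComponentsWithStats(m.astype(np.uint8))
for i in range(1,n):
    if s[i][4]>60 and 220<c[i][0]<320 and 190<c[i][1]<240:
        vs,us=np.where(l==i);rr=cv2.minAreaRect(np.stack([us,vs],-1).astype(np.float32));print("scene red",s[i],c[i],rr);Q=depts("scene",us,vs,zs["d"]);print(np.median(Q,0)); cs=rr[0]
ct=(320.5,130.5)
A=[];b=[]
for n,(u,v) in(("top",ct),("scene",cs)):
    f,cx,cy,R,t=K(n);C=-R.T@t;r=R.T@np.array([(u-cx)/f,(v-cy)/f,1]);r/=np.linalg.norm(r);M=np.eye(3)-np.outer(r,r);A.append(M);b.append(M@C)
X=np.linalg.lstsq(np.vstack(A),np.hstack(b),rcond=None)[0];print("guard bar",X)
hg=O+.12*x;hg[2]=.118
v=X-hg;a=np.arctan2(v[2],-(v@x));print("hinge",hg,"r",np.hypot(v@x,v[2]),"angle",a,"y",v@y)
```

```text
posts [0.50879634 0.11327925 0.112     ] [ 0.5211992  -0.15074818  0.112     ] 0.2643185822319341
origin from posts [ 0.51999226 -0.01849984  0.112     ] yaw 0.04694112517401673
corner [0.68603718 0.13242498 0.02      ] (np.float64(0.17294399407677827), np.float64(0.14296710197346918))
corner [ 0.69447425 -0.15343085  0.02      ] (np.float64(0.16795830087663702), np.float64(-0.14296974946594337))
corner [ 0.40367087 -0.16622688  0.02      ] (np.float64(-0.12312518409583635), np.float64(-0.1421060601362832))
corner [0.39041536 0.11943295 0.02      ] (np.float64(-0.12296182323443161), np.float64(0.14386111082032665))
bar 192 [ 0.52117937 -0.01836169  0.09386897] [ 0.49149752 -0.02528911] [ 0.55067617 -0.01104245]
bar dir [-0.99887053 -0.04751485] 2.7234255219863006 [0.01420503 0.0596782 ]
(np.float64(320.0), np.float64(225.0)) ((320.0, 225.0), (28.0, 6.0), 90.0) [ 0.5203073  -0.01818907  0.095     ]
disc [0.55426184 0.04746788 0.055     ] 0.07433804219741137 59.85903928786584
disc [0.47960072 0.04410075 0.055     ] 0.0745004064071361 120.14163741105561
disc [ 0.44535852 -0.02256387  0.055     ] 0.07474430849025425 -179.57268329027826
disc [ 0.48499494 -0.08590207  0.055     ] 0.07594650839906121 -120.12926310936078
disc [ 0.56055312 -0.08217254  0.055     ] 0.07549434005136532 -60.19152847587381
scene red [236 200  57  26 271] [264.06273063 213.03321033] ((263.5914001464844, 212.9449462890625), (60.13203811645508, 5.135037899017334), 23.38521957397461)
[ 0.66141862 -0.00468455  0.29068808]
guard bar [ 0.65782737 -0.01029154  0.28650355]
hinge [ 0.63986008 -0.01286898  0.118     ] r 0.16946950674091618 angle 1.677617028318803 y 0.0017314990534975793
```

All the checks agree. The origin is (0.520, -0.018) with yaw 2.7°, the discs sit at radius 75 ± 1 mm, the guard radius is 0.1695 and its angle is 1.68. Now I'll move over the table handle.

```bash
cat >> h.py <<'E'
from scipy.spatial.transform import Rotation as Ro
def togo(X,yaw):
    o=bot.get_obs();R=Ro.from_quat(o["tool_rot"]).as_matrix();e=R.T@(np.array(X)-o["eef_pos"])
    T=np.array([[np.cos(yaw),np.sin(yaw),0],[np.sin(yaw),-np.cos(yaw),0],[0,0,-1.]])
    rv=Ro.from_matrix(R.T@T).as_rotvec()
    print("t",o["clock"],"pos",o["eef_pos"].round(4),"shift units",(e/.025).round(3),"turn units",(rv/np.pi).round(4),"deg",np.degrees(rv).round(2),"F",o["ft_force"].round(1),"M",o["ft_torque"].round(2),"w",round(o["grip_width"],4),"q",o["joint_pos"].round(3))
E
python3 -m inch '[[-0.3,0.5,0,0,0,0,0],[-0.5,0.8,0,0,0,0,0],[-0.5,0.8,0,0,0,0,0],[-0.5,0.8,0,0,0,0,0],[-0.5,0.8,0,0,0,0,0],[-0.5,0.8,0,0,0,0,0],[-0.5,0.8,0,0,0,0,0],[-0.5,0.8,0,0,0,0,0]]'
python3 -m inch '[[-0.5,0.8,0,0,0,0,0],[-0.5,0.8,0,0,0,0,0],[-0.5,0.8,0,0,0,0,0],[-0.5,0.8,0,0,0,0,0],[-0.5,0.8,0,0,0,0,0],[-0.5,0.8,0,0,0,0,0],[-0.5,0.8,0,0,0,0,0],[-0.5,0.8,0,0,0,0,0]]'
python3 -c "
from h import *
togo([.5205,-.0184,.15],np.radians(92.7))"
```

```text
clock: 0.9
eef_pos: [0.3066, 0.3039, 0.2311]
tool_rot: [0.841, 0.542, -0.0, 0.0]
ft_force: [0.6, 0.7, 1.0]
grip_width: 0.0426
clock: 1.7
eef_pos: [0.4106, 0.1468, 0.2312]
tool_rot: [0.841, 0.542, -0.0, 0.0]
ft_force: [0.3, -0.1, 0.3]
grip_width: 0.0425
t 1.7 pos [0.4106 0.1468 0.2312] shift units [-4.196  6.736  3.248] turn units [-1.000e-04  2.000e-04 -1.507e-01] deg [-2.000e-02  3.000e-02 -2.713e+01] F [ 0.3 -0.1  0.3] M [ 0.04 -0.   -0.01] w 0.0425 q [ 0.344  0.115 -0.15   1.307 -0.     0.77 ]
```

```bash
python3 -m inch '[[-0.5,0.8,0,0,0,0,0],[-0.5,0.8,0,0,0,0,0],[-0.5,0.8,0,0,0,0,0],[-0.5,0.8,0,0,0,0,0],[-0.5,0.8,0,0,0,0,0],[-0.5,0.8,0,0,0,0,0],[-0.4,0.65,0,0,0,0,0],[-0.3,0.5,0,0,0,0,0]]'
python3 -m inch '[[0,0,0.2,0,0,-0.03,0],[0,0,0.4,0,0,-0.03,0],[0,0,0.4,0,0,-0.03,0],[0,0,0.4,0,0,-0.03,0],[0,0,0.4,0,0,-0.03,0],[0,0,0.2,0,0,0,0],[0,0,0,0,0,0,0],[0,0,0,0,0,0,0]]'
python3 -c "
from h import *
togo([.5205,-.0184,.063],np.radians(92.7))"
```

```text
clock: 2.5
eef_pos: [0.5077, 0.0011, 0.2311]
tool_rot: [0.841, 0.541, -0.0, -0.0]
ft_force: [-0.0, 0.6, 0.9]
grip_width: 0.0426
clock: 3.3
eef_pos: [0.5078, 0.0029, 0.1816]
tool_rot: [0.691, 0.723, 0.0, 0.0]
ft_force: [-0.8, 0.3, 0.9]
grip_width: 0.0427
t 3.3 pos [0.5078 0.0029 0.1816] shift units [-0.873  0.468  4.743] turn units [ 0.    -0.    -0.001] deg [ 0.01 -0.   -0.17] F [-0.8  0.3  0.9] M [-0.01 -0.01  0.03] w 0.0427 q [ 0.006  0.283 -0.07   1.217  0.    -0.038]
```

```bash
python3 -m inch '[[-0.44,0.23,0.4,0,0,0,0],[-0.43,0.24,0.7,0,0,0,0],[0,0,0.7,0,0,0,0],[0,0,0.7,0,0,0,0],[0,0,0.5,0,0,0,0],[0,0,0.2,0,0,0,0],[0,0,0,0,0,0,0],[0,0,0,0,0,0,0]]'
python3 - <<'E'
from h import *
togo([.5205,-.0184,.063],np.radians(92.7))
p,d=bot.camera("scene");cv2.imwrite("pics/s1.png",cv2.resize(p[120:350,180:480],None,fx=2.6,fy=2.6))
E
```

```text
clock: 4.1
eef_pos: [0.5211, -0.0185, 0.1018]
tool_rot: [0.691, 0.723, 0.0, 0.0]
ft_force: [-0.2, 0.9, 0.2]
grip_width: 0.0427
t 4.1 pos [ 0.5211 -0.0185  0.1018] shift units [ 0.004 -0.027  1.55 ] turn units [ 0.0003  0.0001 -0.0006] deg [ 0.05  0.01 -0.12] F [-0.2  0.9  0.2] M [-0.02 -0.05 -0.05] w 0.0427 q [-0.035  0.375 -0.162  1.034 -0.    -0.08 ]
```

View pics/s1.png

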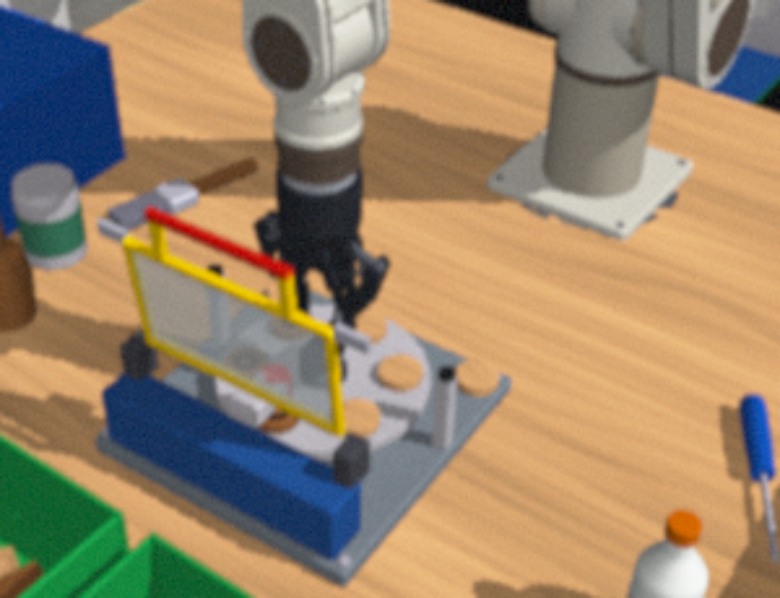

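The gripper is centred over the table handle at about (345,300) in the crop, clear of the guard. Next I'll descend and close.

```bash
python3 -m inch '[[0,0,0.4,0,0,0,0],[0,0,0.5,0,0,0,0],[0,0,0.4,0,0,0,0],[0,0,0.15,0,0,0,0],[0,0,0,0,0,0,0.3],[0,0,0,0,0,0,1],[0,0,0,0,0,0,1],[0,0,0,0,0,0,1]]'
python3 -c "
from h import *
togo([.5205,-.0184,.063],np.radians(92.7))"
```

```text
clock: 4.95
eef_pos: [0.5206, -0.0175, 0.0652]
tool_rot: [0.691, 0.723, 0.001, -0.0]
ft_force: [-0.3, 3.2, -1.3]
grip_width: 0.0133
t 4.95 pos [ 0.5206 -0.0175  0.0652] shift units [-0.036 -0.007  0.088] turn units [ 0.0001 -0.0004 -0.0004] deg [ 0.02 -0.07 -0.06] F [-0.3  3.2 -1.3] M [ 0.47  0.01 -0.01] w 0.0133 q [-0.034  0.414 -0.21   0.947  0.001 -0.08 ]
```

```bash
python3 -m inch '[[0,0,0,0,0,0.012,1],[0,0,0,0,0,0.022,1],[0,0,0,0,0,0.022,1],[0,0,0,0,0,0.022,1],[0,0,0,0,0,0.022,1],[0,0,0,0,0,0.022,1],[0,0,0,0,0,0.022,1],[0,0,0,0,0,0.022,1]]'
python3 -c "
from h import *
togo([.5205,-.0184,.063],np.radians(32.7))"
```

```text
clock: 5.75
eef_pos: [0.5208, -0.0169, 0.0652]
tool_rot: [0.854, 0.52, 0.001, -0.001]
ft_force: [0.9, 5.0, -2.3]
grip_width: 0.0134
t 5.75 pos [ 0.5208 -0.0169  0.0652] shift units [-0.059  0.019  0.088] turn units [-0.0004 -0.0006  0.1665] deg [-0.07 -0.11 29.97] F [ 0.9  5.  -2.3] M [ 0.85 -0.02  0.29] w 0.0134 q [-0.034  0.414 -0.21   0.946  0.002  0.443]
```

```bash
python3 -m inch '[[0,0,0,0,0,0.022,1],[0,0,0,0,0,0.022,1],[0,0,0,0,0,0.022,1],[0,0,0,0,0,0.022,1],[0,0,0,0,0,0.022,1],[0,0,0,0,0,0.022,1],[0,0,0,0,0,0.022,1],[0,0,0,0,0,0.013,1]]'
python3 -c "
from h import *
togo([.5205,-.0184,.063],np.radians(32.7))"
```

```text
clock: 6.55
eef_pos: [0.5212, -0.0164, 0.0652]
tool_rot: [0.96, 0.281, 0.001, -0.001]
ft_force: [1.7, 6.3, -2.0]
grip_width: 0.0134
t 6.55 pos [ 0.5212 -0.0164  0.0652] shift units [-0.067  0.053  0.089] turn units [-0.0007 -0.0009 -0.0004] deg [-0.12 -0.17 -0.08] F [ 1.7  6.3 -2. ] M [ 1.03 -0.18  0.05] w 0.0134 q [-0.033  0.414 -0.209  0.946  0.003  0.968]
```

```bash
python3 -m inch '[[0,0,0,0,0,0,0.3],[0,0,0,0,0,0,0.3],[0,0,0,0,0,0,0.3],[0,0,0,0,0,0,0.3],[0,0,-0.3,0,0,0,0.3],[0,0,-0.5,0,0,0,0.3],[0,0,-0.8,0,0,0,0.3],[0,0,-0.8,0,0,0,0.3]]'
python3 -m inch '[[0,0,-0.9,0,0,0,0.3],[0,0,-1,0,0,0,0.3],[0,0,-1,0,0,0,0.3],[0,0,-1,0,0,0.02,0.3],[0,0,-1,0,0,0.03,0.3],[0,0,-1,0,0,0.03,0.3],[0,0,-1,0,0,0.03,0.3],[0,0,-1,0,0,0.03,0.3]]'
python3 - <<'E'
from h import *
togo([.657,-.012,.267],.047)
p,d=bot.camera("top");cv2.imwrite("pics/t2.png",cv2.resize(p[110:295,235:405],None,fx=3.2,fy=3.2))
p,d=bot.camera("scene");cv2.imwrite("pics/s2.png",cv2.resize(p[120:350,180:480],None,fx=2.6,fy=2.6))
E
```

```text
clock: 7.35
eef_pos: [0.5207, -0.0183, 0.1267]
tool_rot: [0.96, 0.281, 0.0, 0.0]
ft_force: [0.6, 0.2, 0.2]
grip_width: 0.0301
clock: 8.15
eef_pos: [0.5203, -0.0183, 0.3251]
tool_rot: [0.998, 0.063, 0.001, 0.0]
ft_force: [-0.3, -0.1, 0.6]
grip_width: 0.0303
t 8.15 pos [ 0.5203 -0.0183  0.3251] shift units [5.452 0.439 2.334] turn units [ 0.0001 -0.0006  0.0252] deg [ 0.02 -0.1   4.54] F [-0.3 -0.1  0.6] M [-0.04 -0.03 -0.03] w 0.0303 q [-0.035  0.264  0.277  1.582 -0.     1.409]
```

View pics/t2.png

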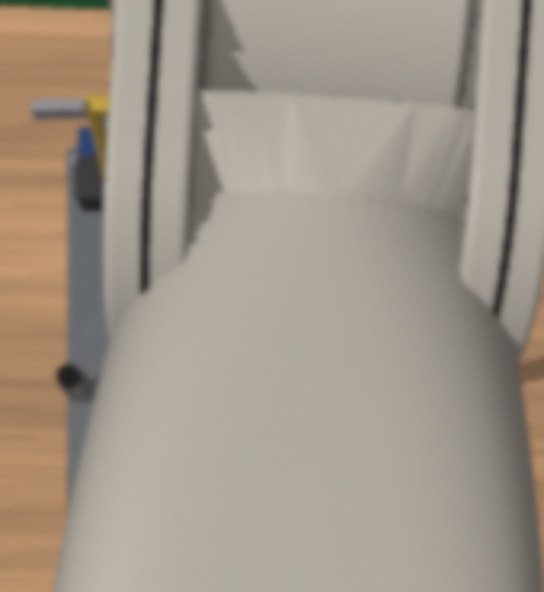

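View pics/s2.png

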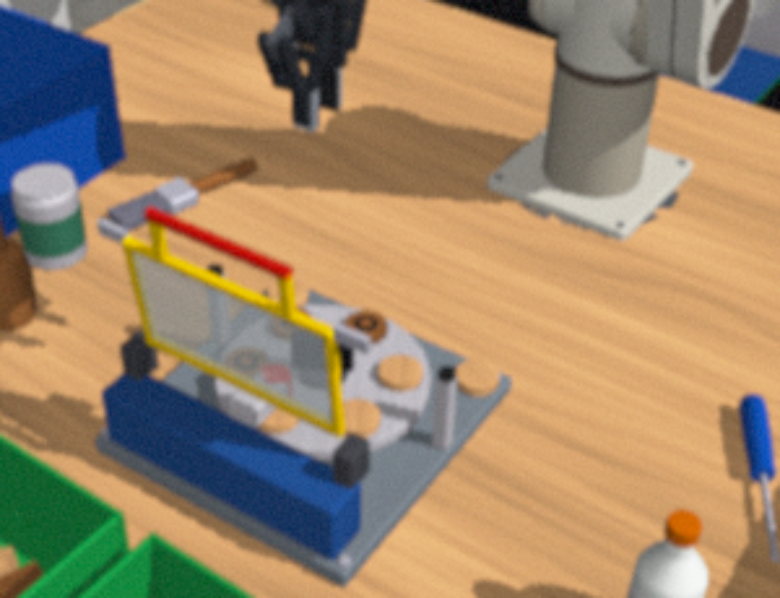

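The table has clicked round. Pale discs sit again at (400,372) and (360,415) in the crop, a marked one is now at the front, and a pale disc is under the head. The guard hasn't moved. Next is the guard bar.

```bash
python3 -m inch '[[0,0,0,0,0,0.0252,0],[0.6,0.05,0,0,0,0,0],[0.9,0.08,0,0,0,0,0],[0.9,0.08,0,0,0,0,0],[0.9,0.08,0,0,0,0,0],[0.9,0.08,0,0,0,0,0],[0.7,0.05,0,0,0,0,0],[0.5,0.02,0,0,0,0,0]]'
python3 -m inch '[[0,0,0,0,0,0,0],[0,0,0,0,0,0,0],[0,0,0,0,0,0,0],[0,0,0,0,0,0,0],[0,0,0,0,0,0,0],[0,0,0,0,0,0,0],[0,0,0,0,0,0,0],[0,0,0,0,0,0,0]]'
python3 - <<'E'
from h import *
togo([.657,-.012,.267],.047)
p,d=bot.camera("scene");cv2.imwrite("pics/s3.png",cv2.resize(p[80:310,180:480],None,fx=2.6,fy=2.6))
E
```

```text
clock: 9.05
eef_pos: [0.6566, -0.0224, 0.3219]
tool_rot: [1.0, 0.026, -0.0, 0.0]
ft_force: [-0.8, 1.1, -0.1]
grip_width: 0.0428
clock: 9.85
eef_pos: [0.6559, -0.0223, 0.3226]
tool_rot: [1.0, 0.026, 0.0, 0.0]
ft_force: [0.3, -0.1, -0.7]
grip_width: 0.0424
t 9.85 pos [ 0.6559 -0.0223  0.3226] shift units [ 0.066 -0.408  2.225] turn units [ 0.     -0.      0.0013] deg [ 0.   -0.    0.24] F [ 0.3 -0.1 -0.7] M [-0.01 -0.02 -0.04] w 0.0424 q [-0.034  0.584  0.757  1.744 -0.     1.486]
```

View pics/s3.png

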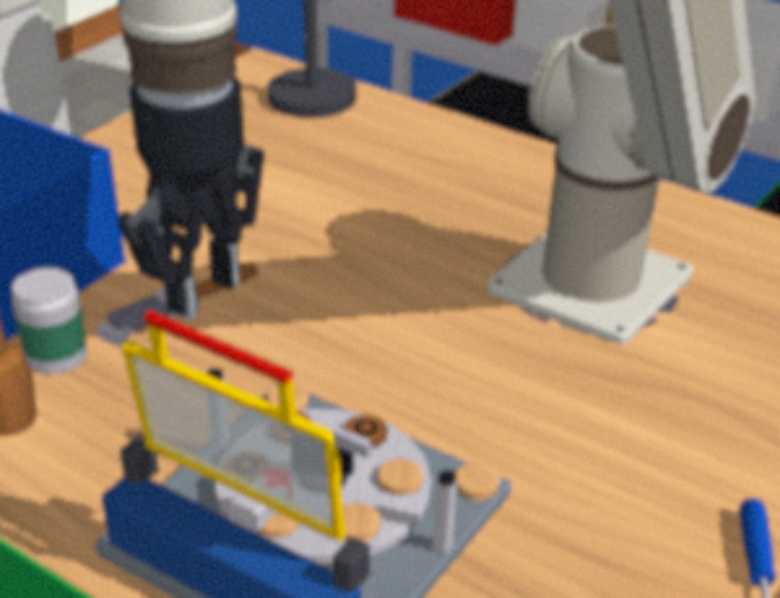

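The gripper is above the bar and a little to the right of its middle, so I'll correct that while descending.

```bash
python3 -m inch '[[0.04,-0.2,0.1,0,0,0,0],[0.03,-0.2,0.3,0,0,0,0],[0,0,0.4,0,0,0,0],[0,0,0.4,0,0,0,0],[0,0,0.4,0,0,0,0],[0,0,0.4,0,0,0,0],[0,0,0.2,0,0,0,0],[0,0,0,0,0,0,0]]'
python3 - <<'E'
from h import *
togo([.657,-.012,.267],.047)
p,d=bot.camera("scene");cv2.imwrite("pics/s4.png",cv2.resize(p[130:310,200:400],None,fx=3.3,fy=3.3))
E
```

```text
clock: 10.7
eef_pos: [0.6567, -0.0121, 0.2663]
tool_rot: [1.0, 0.026, -0.001, -0.0]
ft_force: [-0.1, 0.6, 0.6]
grip_width: 0.0428
t 10.7 pos [ 0.6567 -0.0121  0.2663] shift units [ 0.014 -0.004 -0.028] turn units [-0.      0.0007  0.0013] deg [-0.01  0.12  0.24] F [-0.1  0.6  0.6] M [-0.03  0.01  0.02] w 0.0428 q [-0.018  0.571  0.589  1.592 -0.     1.501]
```

View pics/s4.png

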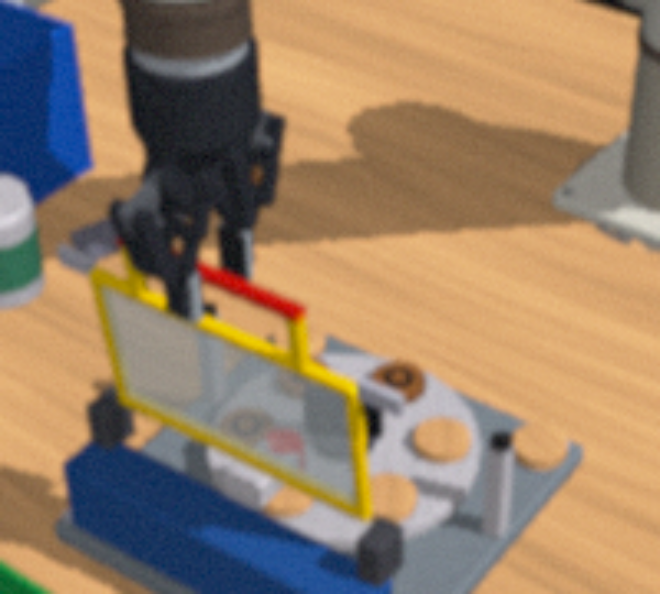

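The fingers straddle the bar at about (200,270), with the tips clear of the frame. Closing.

```bash
python3 -m inch '[[0,0,0,0,0,0,0.4],[0,0,0,0,0,0,0.6],[0,0,0,0,0,0,1],[0,0,0,0,0,0,1],[0,0,0,0,0,0,1],[0,0,0,0,0,0,1],[0,0,0,0,0,0,1],[0,0,0,0,0,0,1]]'
python3 - <<'E'
from h import *
togo([.657,-.012,.267],.047)
hx=np.array([.6402,-.0126]);ex=np.array([np.cos(.047),np.sin(.047)])
# plan arc: angle steps in tool axes (x ~ station x, z down)
r=.17;a0=1.67;print([(round(a,3),(round(-r*np.cos(a)/.025,3),round(-r*np.sin(a)/.025,3))) for a in np.linspace(a0,0,41)])
A=np.linspace(a0,0,41);print(np.round(np.diff(np.stack([-r*np.cos(A),-r*np.sin(A)],1),axis=0)/.025,3).tolist())
E
```

```text
clock: 11.55
eef_pos: [0.6576, -0.0122, 0.2684]
tool_rot: [1.0, 0.026, 0.001, 0.0]
ft_force: [0.8, -1.1, 4.4]
grip_width: 0.0097
t 11.55 pos [ 0.6576 -0.0122  0.2684] shift units [-0.026 -0.01   0.055] turn units [ 0.     -0.0006  0.0013] deg [ 0.01 -0.11  0.23] F [ 0.8 -1.1  4.4] M [-0.01 -0.27 -0.11] w 0.0097 q [-0.019  0.569  0.592  1.592 -0.     1.501]
[(np.float64(1.67), (np.float64(0.673), np.float64(-6.767))), (np.float64(1.628), (np.float64(0.39), np.float64(-6.789))), (np.float64(1.586), (np.float64(0.107), np.float64(-6.799))), (np.float64(1.545), (np.float64(-0.177), np.float64(-6.798))), (np.float64(1.503), (np.float64(-0.461), np.float64(-6.784))), (np.float64(1.461), (np.float64(-0.743), np.float64(-6.759))), (np.float64(1.42), (np.float64(-1.025), np.float64(-6.722))), (np.float64(1.378), (np.float64(-1.305), np.float64(-6.674))), (np.float64(1.336), (np.float64(-1.582), np.float64(-6.613))), (np.float64(1.294), (np.float64(-1.857), np.float64(-6.542))), (np.float64(1.252), (np.float64(-2.128), np.float64(-6.458))), (np.float64(1.211), (np.float64(-2.396), np.float64(-
[... 1797 characters left out ...]
-6.8), np.float64(-0.0)))]
[[-0.283, -0.022], [-0.284, -0.01], [-0.284, 0.001], [-0.284, 0.013], [-0.283, 0.025], [-0.281, 0.037], [-0.28, 0.049], [-0.277, 0.06], [-0.275, 0.072], [-0.271, 0.083], [-0.268, 0.094], [-0.264, 0.106], [-0.259, 0.116], [-0.254, 0.127], [-0.248, 0.138], [-0.242, 0.148], [-0.236, 0.158], [-0.229, 0.168], [-0.222, 0.177], [-0.214, 0.186], [-0.206, 0.195], [-0.198, 0.203], [-0.189, 0.211], [-0.18, 0.219], [-0.171, 0.226], [-0.162, 0.233], [-0.152, 0.24], [-0.142, 0.246], [-0.131, 0.252], [-0.12, 0.257], [-0.11, 0.262], [-0.099, 0.266], [-0.087, 0.27], [-0.076, 0.273], [-0.065, 0.276], [-0.053, 0.279], [-0.041, 0.281], [-0.03, 0.282], [-0.018, 0.283], [-0.006, 0.284]]
```

```bash
python3 -m inch '[[-0.14,-0.01,0,0,0,0,1],[-0.28,-0.01,0,0,0,0,1],[-0.28,0,0,0,0,0,1],[-0.28,0,0.01,0,0,0,1],[-0.28,0,0.02,0,0,0,1],[-0.28,0,0.04,0,0,0,1],[-0.14,0,0.02,0,0,0,1],[0,0,0,0,0,0,1]]'
cat >> h.py <<'E'
def g():
    o=bot.get_obs();R=Ro.from_quat(o["tool_rot"]).as_matrix();b=o["eef_pos"]-R[:,2]*.0187
    v=b-[.6402,-.0126,.118];s=v@[np.cos(.047),np.sin(.047),0]
    a=np.arctan2(v[2],-s);print("t",o["clock"],"bar",b.round(4),"r",np.hypot(s,v[2]).round(4),"ang",a.round(3),"ylat",(v@[-np.sin(.047),np.cos(.047),0]).round(4),"F",o["ft_force"].round(1),"M",o["ft_torque"].round(2),"w",round(o["grip_width"],4))
    return a
E
python3 - <<'E'
from h import *
g()
p,d=bot.camera("scene");cv2.imwrite("pics/s5.png",cv2.resize(p[130:310,200:400],None,fx=3.3,fy=3.3))
E
```

```text
clock: 12.35
eef_pos: [0.6158, -0.0141, 0.267]
tool_rot: [1.0, 0.025, 0.002, 0.0]
ft_force: [0.5, -1.3, 7.3]
grip_width: 0.0101
t 12.35 bar [ 0.6157 -0.0141  0.2857] r 0.1695 ang 1.426 ylat -0.0004 F [ 0.5 -1.3  7.3] M [-0.1  -0.52 -0.09] w 0.0101
```

View pics/s5.png

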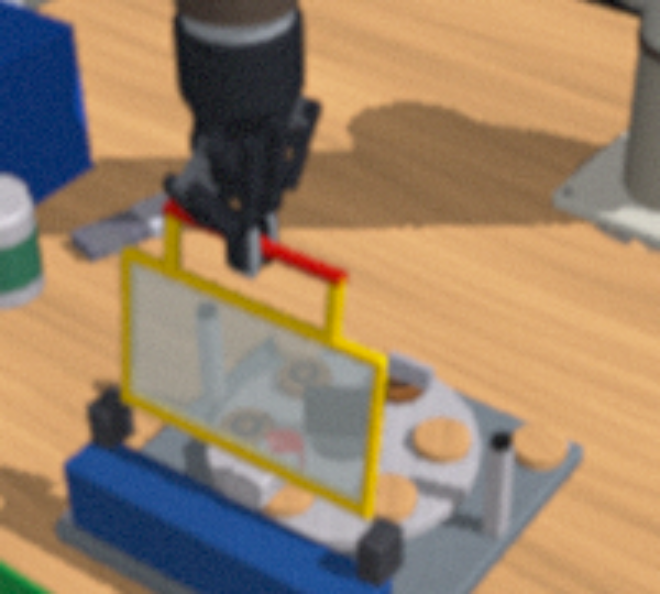

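The guard follows the bar at radius 0.1695 with low forces. Continuing the arc.

```bash
python3 -m inch '[[-0.28,0,0.05,0,0,0,1],[-0.28,0,0.06,0,0,0,1],[-0.275,0,0.07,0,0,0,1],[-0.27,0,0.08,0,0,0,1],[-0.27,0,0.095,0,0,0,1],[-0.265,0,0.105,0,0,0,1],[-0.26,0,0.115,0,0,0,1],[-0.255,0,0.125,0,0,0,1]]'
python3 -c "
from h import *
g()"
python3 -m inch '[[-0.25,0,0.14,0,0,0,1],[-0.24,0,0.15,0,0,0,1],[-0.235,0,0.16,0,0,0,1],[-0.23,0,0.17,0,0,0,1],[-0.22,0,0.175,0,0,0,1],[-0.215,0,0.185,0,0,0,1],[-0.205,0,0.195,0,0,0,1],[-0.2,0,0.2,0,0,0,1]]'
python3 -c "
from h import *
a=g();r=.17;A=np.arange(a,-.04,-.04);print(np.round(np.diff(np.stack([-r*np.cos(A),-r*np.sin(A)],1),axis=0)/.025,3).tolist())"
```

```text
clock: 13.2
eef_pos: [0.5608, -0.0166, 0.2475]
tool_rot: [1.0, 0.026, -0.0, -0.0]
ft_force: [2.5, -0.6, 2.2]
grip_width: 0.0096
t 13.2 bar [ 0.5608 -0.0166  0.2662] r 0.1682 ang 1.079 ylat -0.0003 F [ 2.5 -0.6  2.2] M [-0.05 -0.9  -0.06] w 0.0096
clock: 14.0
eef_pos: [0.5165, -0.0186, 0.2127]
tool_rot: [1.0, 0.026, 0.0, -0.0]
ft_force: [4.3, 2.0, 0.4]
grip_width: 0.0099
t 14.0 bar [ 0.5165 -0.0187  0.2314] r 0.168 ang 0.741 ylat -0.0002 F [4.3 2.  0.4] M [ 0.26 -1.22 -0.02] w 0.0099
[[-0.18, 0.204], [-0.171, 0.211], [-0.163, 0.218], [-0.154, 0.224], [-0.145, 0.23], [-0.135, 0.236], [-0.126, 0.241], [-0.116, 0.246], [-0.106, 0.25], [-0.096, 0.254], [-0.086, 0.258], [-0.076, 0.261], [-0.065, 0.264], [-0.054, 0.266], [-0.044, 0.268], [-0.033, 0.27], [-0.022, 0.271], [-0.011, 0.272], [-0.0, 0.272]]
```

```bash
python3 -m inch '[[-0.18,0,0.205,0,0,0,1],[-0.17,0,0.21,0,0,0,1],[-0.16,0,0.22,0,0,0,1],[-0.15,0,0.225,0,0,0,1],[-0.14,0,0.23,0,0,0,1],[-0.13,0,0.235,0,0,0,1],[-0.12,0,0.24,0,0,0,1],[-0.11,0,0.245,0,0,0,1]]'
python3 - <<'E'
from h import *
g()
p,d=bot.camera("scene");cv2.imwrite("pics/s6.png",cv2.resize(p[150:330,200:400],None,fx=3.3,fy=3.3))
a=g();r=.17;A=np.arange(a,-.04,-.02);print(np.round(np.diff(np.stack([-r*np.cos(A),-r*np.sin(A)],1),axis=0)/.025,3).tolist())
E
```

```text
clock: 14.8
eef_pos: [0.4868, -0.0201, 0.1675]
tool_rot: [1.0, 0.026, -0.001, -0.0]
ft_force: [-0.9, 4.3, 1.0]
grip_width: 0.01
t 14.8 bar [ 0.4868 -0.0201  0.1862] r 0.168 ang 0.418 ylat -0.0003 F [-0.9  4.3  1. ] M [ 0.77 -0.13 -0.05] w 0.01
t 14.85 bar [ 0.4864 -0.0201  0.1852] r 0.168 ang 0.411 ylat -0.0003 F [ 0.9  3.8 -1. ] M [ 0.78 -0.39 -0.11] w 0.01
[[-0.053, 0.125], [-0.051, 0.126], [-0.048, 0.127], [-0.046, 0.128], [-0.043, 0.129], [-0.04, 0.13], [-0.038, 0.131], [-0.035, 0.131], [-0.033, 0.132], [-0.03, 0.133], [-0.027, 0.133], [-0.025, 0.134], [-0.022, 0.134], [-0.019, 0.135], [-0.016, 0.135], [-0.014, 0.135], [-0.011, 0.136], [-0.008, 0.136], [-0.006, 0.136], [-0.003, 0.136], [-0.0, 0.136], [0.003, 0.136]]
```

View pics/s6.png

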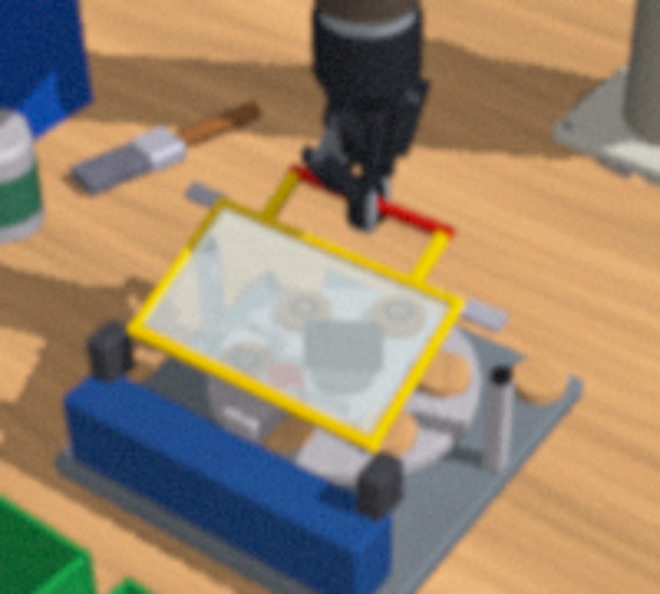

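The guard is under control at about 0.41 rad, and the lugs line up with the posts. I'll take the last part more slowly, at about 0.2 rad/s.

```bash
python3 -m inch '[[-0.08,0,0.2,0,0,0,1],[-0.07,0,0.2,0,0,0,1],[-0.06,0,0.2,0,0,0,1],[-0.06,0,0.2,0,0,0,1],[-0.05,0,0.2,0,0,0,1],[-0.04,0,0.18,0,0,0,1],[-0.03,0,0.15,0,0,0,1],[-0.03,0,0.13,0,0,0,1]]'
python3 -c "
from h import *
g()"
```

```text
clock: 15.65
eef_pos: [0.4755, -0.0206, 0.1309]
tool_rot: [1.0, 0.026, -0.002, -0.0]
ft_force: [-5.7, 5.0, 3.8]
grip_width: 0.0098
t 15.65 bar [ 0.4755 -0.0207  0.1496] r 0.1679 ang 0.189 ylat -0.0003 F [-5.7  5.   3.8] M [ 0.92  0.33 -0.08] w 0.0098
```

```bash
python3 -m inch '[[-0.02,0,0.13,0,0,0,1],[-0.02,0,0.13,0,0,0,1],[-0.01,0,0.13,0,0,0,1],[-0.01,0,0.13,0,0,0,1],[-0.01,0,0.13,0,0,0,1],[0,0,0.12,0,0,0,1],[0,0,0.1,0,0,0,1],[0,0,0.08,0,0,0,1]]'
python3 -c "
from h import *
g()"
```

```text
clock: 16.45
eef_pos: [0.4722, -0.0208, 0.1064]
tool_rot: [1.0, 0.026, -0.003, -0.0]
ft_force: [-6.0, 3.6, 1.3]
grip_width: 0.0098
t 16.45 bar [ 0.4723 -0.0208  0.1251] r 0.1682 ang 0.042 ylat -0.0003 F [-6.   3.6  1.3] M [ 0.84  0.77 -0.06] w 0.0098
```

```bash
python3 -m inch '[[0,0,0.06,0,0,0,1],[0,0,0.05,0,0,0,1],[0,0,0.05,0,0,0,1],[0,0,0.04,0,0,0,1],[0,0,0.04,0,0,0,1],[0,0,0.03,0,0,0,1],[0,0,0,0,0,0,1],[0,0,0,0,0,0,1]]'
python3 -c "
from h import *
g()"
```

```text
clock: 17.25
eef_pos: [0.472, -0.0208, 0.0998]
tool_rot: [1.0, 0.026, -0.003, -0.0]
ft_force: [-6.3, 2.7, 0.4]
grip_width: 0.0097
t 17.25 bar [ 0.4722 -0.0208  0.1185] r 0.1682 ang 0.003 ylat -0.0003 F [-6.3  2.7  0.4] M [ 0.81  0.75 -0.06] w 0.0097
```

Near the stop, but no contact force yet. I'll press down gently until it shows.

```bash
python3 -m inch '[[0,0,0.03,0,0,0,1],[0,0,0.03,0,0,0,1],[0,0,0,0,0,0,1],[0,0,0,0,0,0,1],[0,0,0.02,0,0,0,1],[0,0,0.02,0,0,0,1],[0,0,0,0,0,0,1],[0,0,0,0,0,0,1]]'
python3 - <<'E'
from h import *
g()
p,d=bot.camera("scene");cv2.imwrite("pics/s7.png",cv2.resize(p[170:350,200:400],None,fx=3.3,fy=3.3))
E
```

```text
clock: 18.05
eef_pos: [0.472, -0.0208, 0.0973]
tool_rot: [1.0, 0.026, -0.003, -0.0]
ft_force: [-6.4, 4.4, 2.4]
grip_width: 0.0098
t 18.05 bar [ 0.4721 -0.0208  0.116 ] r 0.1683 ang -0.012 ylat -0.0003 F [-6.4  4.4  2.4] M [ 0.83  0.74 -0.04] w 0.0098
```

View pics/s7.png

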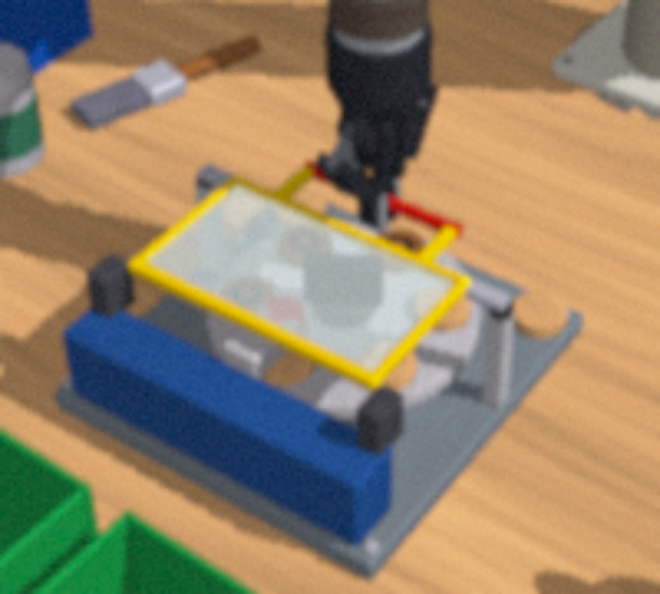

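```bash
python3 -m inch '[[0,0,0.03,0,0,0,1],[0,0,0.03,0,0,0,1],[0,0,0,0,0,0,1],[0,0,0,0,0,0,1],[0,0,0,0,0,0,1],[0,0,0,0,0,0,1],[0,0,0,0,0,0,1],[0,0,0,0,0,0,1]]'
python3 -c "
from h import *
g()"
```

```text
clock: 18.9
eef_pos: [0.4719, -0.0208, 0.0954]
tool_rot: [1.0, 0.026, -0.004, -0.0]
ft_force: [-5.6, 3.9, 0.0]
grip_width: 0.0102
t 18.9 bar [ 0.472  -0.0208  0.1141] r 0.1684 ang -0.023 ylat -0.0003 F [-5.6  3.9  0. ] M [ 0.82  0.87 -0.11] w 0.0102
```

```bash
cat >> h.py <<'E'
def redbar(name="scene"):
    p,d=bot.camera(name);H=hsv(p)
    m=((H[...,0]<6)|(H[...,0]>174))&(H[...,1]>150)&(H[...,2]>80)
    us,vs=np.meshgrid(np.arange(640),np.arange(480));P=depts(name,us.ravel(),vs.ravel(),d).reshape(480,640,3)
    k=m&(P[...,0]>.43)&(P[...,0]<.52)&(abs(P[...,1]+.02)<.09)&(P[...,2]>.09)&(P[...,2]<.3)
    q=P[k];w=(q[:,1]+.02);A=np.c_[np.ones(len(w)),w];print("red",len(q),"z fit at mid/slope",np.linalg.lstsq(A,q[:,2],rcond=None)[0].round(4),"z pct",np.percentile(q[:,2],[5,50,95]).round(4),"x",np.percentile(q[:,0],[5,50,95]).round(4))
    y=(H[...,0]>20)&(H[...,0]<34)&(H[...,1]>150)&(H[...,2]>90)&(P[...,0]>.45)&(P[...,0]<.68)&(abs(P[...,1]+.02)<.13)&(P[...,2]>.1)&(P[...,2]<.35)
    q=P[y];s=(q-[.6402,-.0126,0])@[np.cos(.047),np.sin(.047),0];c=np.polyfit(s,q[:,2],1);print("yellow",len(q),"slope z vs s",c.round(4), "implied angle",-c[0])
    return p,d
E
python3 - <<'E'
from h import *
p,d=redbar()
cv2.imwrite("pics/s8.png",cv2.resize(p[200:300,230:380],None,fx=5,fy=5,interpolation=cv2.INTER_CUBIC))
E
```

```text
red 59 z fit at mid/slope [0.1208 0.01  ] z pct [0.1177 0.1208 0.1245] x [0.469  0.4735 0.4783]
yellow 844 slope z vs s [-0.0051  0.1205] implied angle 0.00513769951700797
```

View pics/s8.png

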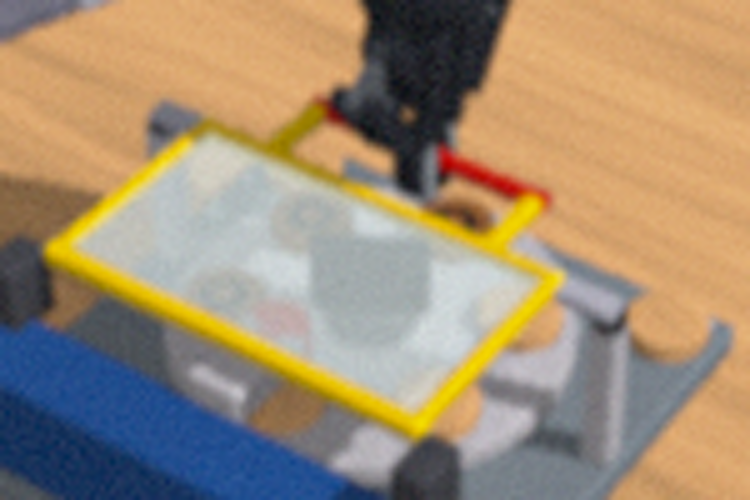

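The vision estimate is a guard angle of about 0.005 ± 0.01, with the lugs on the post tops. One more small press, then measure again to tell seating from slip.

```bash
python3 -m inch '[[0,0,0.05,0,0,0,1],[0,0,0.05,0,0,0,1],[0,0,0,0,0,0,1],[0,0,0,0,0,0,1],[0,0,0,0,0,0,1],[0,0,0,0,0,0,1],[0,0,0,0,0,0,1],[0,0,0,0,0,0,1]]'
python3 -c "
from h import *
g(); redbar()"
```

```text
clock: 19.75
eef_pos: [0.472, -0.0208, 0.0952]
tool_rot: [1.0, 0.026, -0.003, -0.0]
ft_force: [-10.4, 4.4, 16.7]
grip_width: 0.01
t 19.75 bar [ 0.4721 -0.0208  0.1139] r 0.1684 ang -0.024 ylat -0.0003 F [-10.4   4.4  16.7] M [ 0.85  2.15 -0.09] w 0.01
red 57 z fit at mid/slope [0.1202 0.0262] z pct [0.1185 0.1211 0.124 ] x [0.4692 0.4739 0.4776]
yellow 842 slope z vs s [-0.0055  0.1205] implied angle 0.005467984448909083
```

It is seated: 17 N pushes back, there's no further travel, and the measured guard angle hasn't changed. I'll unload, open a little and lift straight up.

```bash
python3 -m inch '[[0,0,-0.04,0,0,0,1],[0,0,-0.02,0,0,0,1],[0,0,0,0,0,0,0.5],[0,0,0,0,0,0,0.3],[0,0,0,0,0,0,0.3],[0,0,0,0,0,0,0.3],[0,0,0,0,0,0,0.3],[0,0,0,0,0,0,0.3]]'
python3 -c "
from h import *
g(); redbar()"
python3 -m inch '[[0,0,-0.1,0,0,0,0.3],[0,0,-0.2,0,0,0,0.3],[0,0,-0.3,0,0,0,0.3],[0,0,-0.4,0,0,0,0.3],[0,0,-0.4,0,0,0,0.3],[0,0,-0.4,0,0,0,0.3],[0,0,-0.4,0,0,0,0.3],[0,0,-0.4,0,0,0,0.3]]'
python3 -c "
from h import *
g(); redbar()"
```

```text
clock: 20.6
eef_pos: [0.4755, -0.0211, 0.0962]
tool_rot: [1.0, 0.026, 0.0, 0.0]
ft_force: [0.0, 0.2, -0.6]
grip_width: 0.03
t 20.6 bar [ 0.4755 -0.0211  0.1149] r 0.1649 ang -0.019 ylat -0.0008 F [ 0.   0.2 -0.6] M [ 0.   -0.01 -0.01] w 0.03
red 77 z fit at mid/slope [0.1201 0.0333] z pct [0.1162 0.1212 0.1245] x [0.4609 0.473  0.4778]
yellow 850 slope z vs s [-0.0014  0.1206] implied angle 0.001375279011501845
clock: 21.45
eef_pos: [0.4755, -0.021, 0.1623]
tool_rot: [1.0, 0.026, 0.0, 0.0]
ft_force: [0.1, -0.9, 0.8]
grip_width: 0.0299
t 21.45 bar [ 0.4755 -0.021   0.181 ] r 0.1765 ang 0.365 ylat -0.0006 F [ 0.1 -0.9  0.8] M [0.02 0.05 0.03] w 0.0299
red 118 z fit at mid/slope [0.1214 0.0046] z pct [0.1181 0.1213 0.1241] x [0.4703 0.4752 0.4796]
yellow 851 slope z vs s [-0.0022  0.1207] implied angle 0.0021790575155617867
```

Released, and the guard stayed level. I'll raise the arm and pull it aside so the top camera can see.

```bash
python3 -m inch '[[0,0,-0.8,0,0,0,0.3],[0,0,-1,0,0,0,0.3],[0,0,-1,0,0,0,0.3],[-0.5,-0.5,-0.5,0,0,0,0.3],[-0.7,-0.9,0,0,0,0,0.3],[-0.7,-0.9,0,0,0,0,0.3],[-0.7,-0.9,0,0,0,0,0.3],[-0.7,-0.9,0,0,0,0,0.3]]'
python3 -m inch '[[-0.7,-0.9,0,0,0,0,0.3],[-0.7,-0.9,0,0,0,0,0.3],[-0.3,-1,0,0,0,0,0.3],[0,-1,0,0,0,0,0.3],[0,-1,0,0,0,0,0.3],[0,-1,0,0,0,0,0.3],[0,-1,0,0,0,0,0.3],[0,-0.5,0,0,0,0,0.3]]'
python3 - <<'E'
from h import *
g()
p,d=redbar("top");cv2.imwrite("pics/t9.png",p);cv2.imwrite("pics/t9z.png",cv2.resize(p[110:295,235:405],None,fx=3.2,fy=3.2))
p,d=bot.camera("scene");cv2.imwrite("pics/s9.png",p)
E
```

```text
clock: 22.3
eef_pos: [0.3869, 0.0778, 0.2438]
tool_rot: [1.0, 0.025, 0.0, -0.0]
ft_force: [-0.1, 0.8, 0.0]
grip_width: 0.0301
clock: 23.1
eef_pos: [0.3358, 0.2588, 0.2437]
tool_rot: [1.0, 0.026, 0.0, -0.0]
ft_force: [0.3, -0.6, 0.1]
grip_width: 0.03
t 23.1 bar [0.3358 0.2588 0.2624] r 0.3251 ang 0.46 ylat 0.2854 F [ 0.3 -0.6  0.1] M [-0.   -0.01  0.06] w 0.03
red 272 z fit at mid/slope [0.1226 0.0044] z pct [0.1193 0.1227 0.1257] x [0.4654 0.4704 0.4758]
yellow 845 slope z vs s [0.0007 0.1224] implied angle -0.0007361821262099798
```

View pics/t9.png

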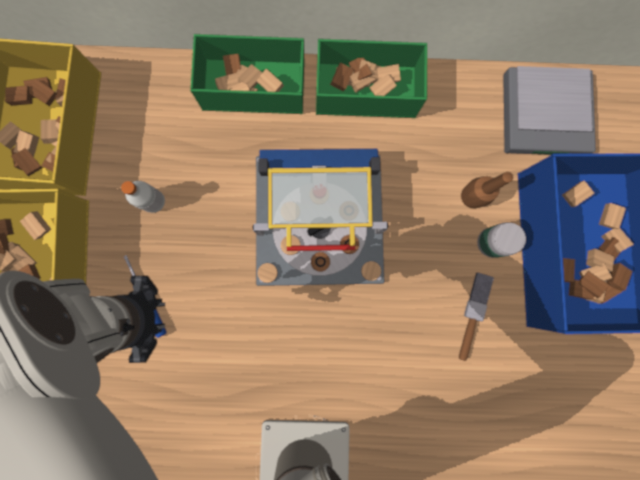

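View pics/t9z.png

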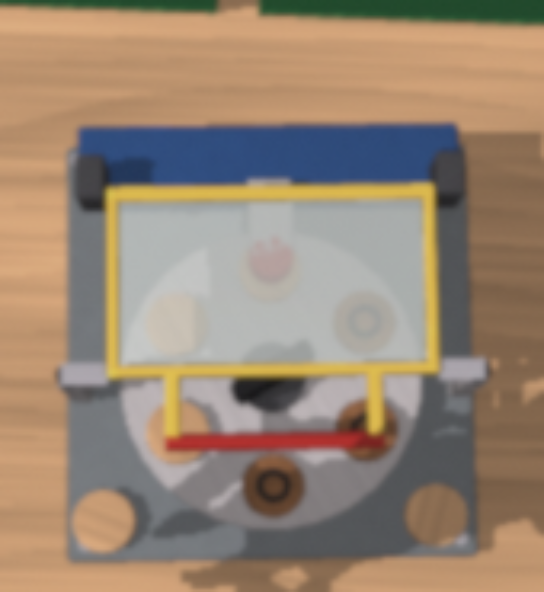

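View pics/s9.png

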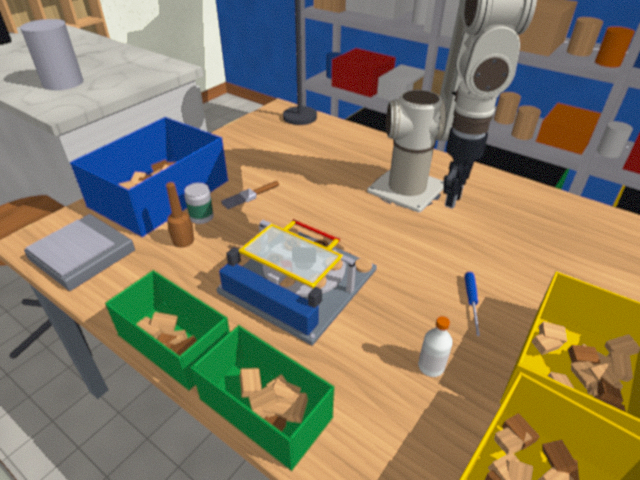

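The top view shows the lugs on both posts at (84,374) and (463,369) in the crop, with a pale disc under the head at (270,265). The front disc, now a marked one, is at (273,485), where the front disc was before, so the table is on its detent. The loose discs, tools, mallet, glue and tin haven't moved. Handing in.

```bash
python3 -c "
from h import *
g(); print(np.abs(bot.get_obs()['joint_vel']).max()); bot.job_done()"
```

```text
t 23.2 bar [0.3359 0.2582 0.2622] r 0.325 ang 0.46 ylat 0.2848 F [ 0.4 -0.5  0.6] M [-0.04  0.03  0.03] w 0.0299
0.033538476519471234
the job is handed in; nothing more can be done
```

The job is done and was handed in at 23.2 s. With the guard still up, I gripped the table's handle and turned it 60° clockwise, so an unmarked disc now sits under the head. I then held the guard's red bar all the way down (about 0.4 rad/s, slower near the stop), seated it and let go.

**Last checks:**
- **Table:** in the pictures the discs sit at the same station positions as before the turn, so the table is on its detent.
- **Guard:** it measured within about 0.003 rad of level after release, with its side lugs on both posts. Pressing it onto the stop gave about 17 N, with no further travel.
- **Loose things:** none had moved, as far as both pictures show.
- **Robot:** it stood clear of everything, and the highest force I read was about 20 N.

**One disagreement:** by the arm's own readings the bar was about 4 mm lower at the stop than its true height, which I put down to the fingers slipping on the round bar. I relied on the cameras and the contact force for seating instead.

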